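# Load the polish tins into the sliding tray in reverse order and park it under the shelf

### The job

Move the four polish tins from the black rack into the aluminium sliding tray in the reverse order, so that the technician on the far side of the bench finds them in the right sequence: the tin that stands leftmost in the rack goes into the rightmost bay of the tray, and so on, one standing in each bay. Then push the loaded tray fully home under the low blue shelf, and never tip a tin over on the way. (Left and right are as the robot sees them.)

Things in the scene. Friction and masses are not known exactly. Their poses are not given: they have to be found in the camera images.
- tin_red_mid (a point): Round metal polish tin with a paper label and a red lid, 46 mm in diameter, 44 mm tall, about 0.14 kg, loose, standing upright in one of the four bays of the black rack at the start, one of four. The point is its centre, 22 mm above its underside; z points out of its lid.
- tin_yellow_mid (a point): Round metal polish tin with a paper label and a yellow lid, 46 mm in diameter, 44 mm tall, about 0.14 kg, loose, standing upright in one of the four bays of the black rack at the start, one of four. The point is its centre, 22 mm above its underside; z points out of its lid.
- tin_blue_mid (a point): Round metal polish tin with a paper label and a blue lid, 46 mm in diameter, 44 mm tall, about 0.14 kg, loose, standing upright in one of the four bays of the black rack at the start, one of four. The point is its centre, 22 mm above its underside; z points out of its lid.
- tin_green_mid (a point): Round metal polish tin with a paper label and a green lid, 46 mm in diameter, 44 mm tall, about 0.14 kg, loose, standing upright in one of the four bays of the black rack at the start, one of four. The point is its centre, 22 mm above its underside; z points out of its lid.
- tag_red: Fixed flat red tag, 20 x 46 x 3 mm, on the black rack, marking the bay of the red-lidded tin; it stays. Origin: centre of its underside, on the rack's floor, 12 mm above the table. x points away from the robot to the bay's centre, 78 mm on; y along the row, to the robot's left. All tags head alike, 68 mm apart. Bay side walls are 8 mm high; clutter up to 40 mm tall stands 90 mm behind the row.
- tag_yellow: Fixed flat yellow tag, 20 x 46 x 3 mm, on the black rack, marking the bay of the yellow-lidded tin; it stays. Origin: centre of its underside, on the rack's floor, 12 mm above the table. x points away from the robot to the bay's centre, 78 mm on; y along the row, to the robot's left. All tags head alike, 68 mm apart. Bay side walls are 8 mm high; clutter up to 40 mm tall stands 90 mm behind the row.
- tag_blue: Fixed flat blue tag, 20 x 46 x 3 mm, on the black rack, marking the bay of the blue-lidded tin; it stays. Origin: centre of its underside, on the rack's floor, 12 mm above the table. x points away from the robot to the bay's centre, 78 mm on; y along the row, to the robot's left. All tags head alike, 68 mm apart. Bay side walls are 8 mm high; clutter up to 40 mm tall stands 90 mm behind the row.
- tag_green: Fixed flat green tag, 20 x 46 x 3 mm, on the black rack, marking the bay of the green-lidded tin; it stays. Origin: centre of its underside, on the rack's floor, 12 mm above the table. x points away from the robot to the bay's centre, 78 mm on; y along the row, to the robot's left. All tags head alike, 68 mm apart. Bay side walls are 8 mm high; clutter up to 40 mm tall stands 90 mm behind the row.
- sled_floor (a point): Centre of the aluminium tray's floor, 12 mm above the table, moving with it. x: the way it slides in; y: along the row, to the robot's left. Bay centres: x = 0, y = +102, +34, -34, -102 mm; bays 65 mm wide, side walls 8 mm, rear rim 4 mm high. A yellow push rail 280 mm long, 10 mm thick, from 6 to 36 mm above the table, crosses the near side at x = -85 mm.
- sled (a joint): Travel of the tray in m: 0 out towards the robot, 0.135 home at its stop; starts at 0 to 0.02, friction 2.5 N, stays where left. The fixed blue shelf over its far end is 66 mm (underside) to 78 mm (top) above the table, 10 mm over a tin; its front edge is 90 mm beyond the row at joint 0. Bottles on it, up to 190 mm above the table, begin 60 mm behind that edge.

How it is judged:
By the outcome, as a careful person would: the job done as asked, in the order asked, and still so for the second after the job is handed in, with the robot touching nothing.
It also fails if it takes over 112 s, if anything falls off the work surface, if the arm or the gripper's body presses on something with over 40 N, if the wrist force passes 120 N, or if a joint passes its speed limit or range.

### The arm

A 6-joint arm with a two-finger parallel gripper is mounted at the origin on the work surface. World frame = base frame: x ahead of the robot, y to its left, z up, the work surface at z = 0. Lengths are in m, angles in rad, forces in N, time in s.
With the tool pointing down it reaches from about 0.4 to 0.825 m from the base axis. Payload 7 kg.
Tool frame: the origin (TCP) lies midway between the tips of the shut fingers; the grasp point (between the pads) lies arm.hold_point_z behind it (arm.hold_point_z is the distance from the TCP to the grasp point, in m); z points along the fingers, y is the line along which they close (so a half turn about z gives the same grasp; the last joint's range is limited). The gripper opens to 88 mm and grips with 3 to 60 N. Pads are 19 mm wide; open, the fingers measure 130 mm over their backs; the gripper's body (78 mm by 193 mm) begins 47 mm behind the grasp point.
Start: joints at [1.468, 0.359, 0.012, 0, -1.224, -0.288], TCP at [0.257, 0.624, 0.227] pointing down, gripper open.
Joint ranges: [-3.07, 3.07], [-1.43, 2.12], [-1.02, 1.25], [-3.03, 1.67], [-3.05, -0], [-3.03, 3.03]. Speed limits (rad/s): [2.39, 2.39, 3.01, 3.14, 3.14, 3.14].

### API

Orientations are given as [roll, pitch, yaw] about the fixed x, y, z axes, in that order (R = Rz(yaw) Ry(pitch) Rx(roll)).
In Python, from station import arm gives the robot as it stands.
- The arm moves only by the shell command python3 -m crank 'ROWS' [OPENING] [FORCE]. ROWS is JSON, a list that holds one entry, the list of rows, each a list of 4 numbers: the shift along the tool's x, y, z in units of 25 mm (1.0 is 25 mm), then the turn about the tool's z in units of 5 degrees (1.0 is 5 degrees). A call has 1 to 12 rows; each row is the pose to reach, as a shift and turn from the pose commanded when the call began, along the tool's axes at that moment; what a row does not reach only later rows make up. A row lasts 1/8 s, in which the tool goes at most 62.5 mm and 10.7 degrees, less where a joint would pass 70% of its speed; a pose out of reach is approached as far as the arm can. A call with a gripper value outside its range is refused whole. OPENING is the closure, from 0 (fully open) to 1 (shut), set as the call begins (- or left out, the last holds). The fingers move at their own pace and stop on an object; FORCE is the grip in N (left out, the last holds). Time passes only in rows, so rows that repeat a pose let the fingers close. It gives the time, the measured TCP pose, the force, the opening and the grip force at its end, in the units of the state.
- arm.get_state(): the state, without advancing time (a new reading comes with each control period).
- arm.grab_frame(name): name is "side" or "top"; returns (picture, depth): 420x560x3 uint8, red, green, blue; 420x560 float32, m along the optical axis (not along the pixel's ray), 0 where there is no reading.
- arm.get_calibration(name): a dict with "mtx" (3x3 intrinsics, pixels), "R" (3x3) and "t" (3): a world point X has camera coordinates R X + t. Camera axes: x right, y down, z forward; pixel columns grow to the right and rows downward; lengths in m; the calibration is good to about 2 mm. A picture is of the moment at which its call begins. get_calibration takes no time and is no camera call.
- arm.job_done(): hands the job in; it is judged then, once.
Trained networks look in the newest picture that a camera, given by its name, has taken for a name from the list of things; names that differ only in an ending like _2 or _b are one class to them, and where a whole thing is asked for, a point or a joint stands for the part that bears it (a point fixed in the world has none). Each returns a list of dicts, best first, with "score" (0 to 1); they miss things now and then, are a little off and sometimes report something else, mostly with a low value. They report only what shows in the picture. A call takes as long as a camera call.
- arm.recognise(thing, camera): "extent" ([left, top, width, height] in pixels, round what is visible of it).
- arm.trace(thing, camera): "mask" (420x560 bool, what is visible of it) and "extent" ([left, top, width, height] in pixels, round what is visible of it).
The state is a dict: "t": time; "q": joint angles; "qd": joint speeds; "joint_efforts": joint torques, N m; "eef_pos": TCP position; "ee_rot": TCP orientation; "force": force on the tool from outside, world axes, zero at the start; "moment": the same for the moment, N m; "width": finger opening in m; "gripper_force": force on a finger pad.
Only numpy, scipy, OpenCV 4.12 (cv2) and the standard library are available. Lean on these libraries where they do the work, as an engineer would, in place of code of your own. Each camera call takes 0.05 s, during which the arm holds its last target. There are 200 camera calls.

## Working session

There is one attempt and no reset: what is moved stays moved. The work goes in short steps, Python scripts to look and compute and a shell command to move; the robot and the scene stay as the last step left them, time stands still between calls to the robot, and variables do not carry over. Pictures are saved under pics/ and viewed, at most 14 in all, crops included, and the job is handed in when it is done.

```bash
ls; mkdir -p pics
python3 - <<'E'
from station import arm
import cv2,numpy as np
s=arm.get_state(); print({k:np.round(v,3).tolist() for k,v in s.items()}, arm.hold_point_z)
ims=[]
for n in("top","side"):
    p,d=arm.grab_frame(n); cv2.imwrite(f"pics/{n}0.png",p[:,:,::-1]); np.save(f"{n}0.npy",d)
    c=arm.get_calibration(n); print(n,np.round(c["mtx"],1).tolist(),np.round(c["R"],3).tolist(),np.round(c["t"],3).tolist())
E
```

```text
pics
{'t': 0.0, 'q': [1.468, 0.359, 0.011, -0.0, -1.224, -0.288], 'qd': [0.001, -0.0, 0.001, 0.001, 0.001, -0.001], 'joint_efforts': [0.001, -58.271, 29.305, 6.997, 0.007, -0.0], 'eef_pos': [0.257, 0.624, 0.226], 'ee_rot': [3.14, -0.0, -0.391], 'force': [0.172, -0.156, -0.527], 'moment': [-0.005, -0.017, 0.031], 'gripper_force': 0.0, 'width': 0.087} 0.0188
top [[516.3, 0.0, 286.5], [0.0, 516.3, 215.0], [0.0, 0.0, 1.0]] [[0.011, -1.0, -0.01], [-0.995, -0.01, -0.097], [0.097, 0.011, -0.995]] [0.001, 0.535, 0.928]
side [[387.2, 0.0, 287.7], [0.0, 387.2, 202.6], [0.0, 0.0, 1.0]] [[-0.837, -0.546, -0.017], [-0.393, 0.624, -0.675], [0.38, -0.559, -0.737]] [0.443, 0.263, 0.492]
```

View pics/top0.png

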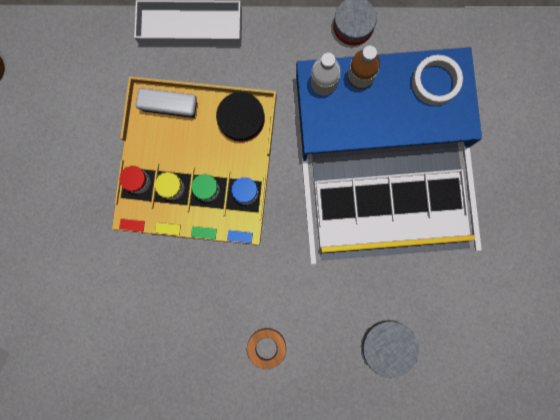

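View pics/side0.png

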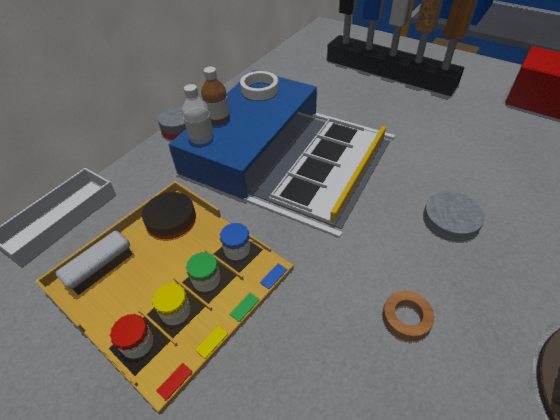

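The top view shows the rack, left to right, as red (133,179), yellow (169,185), green (205,188) and blue (244,190). The tags are just below them. The empty tray's bays run from x≈338 to 445 at row ≈198, and the yellow rail is at row ≈243. So the tray order, left to right, will be blue, green, yellow, red.

```bash
cat > h.py <<'E'
from station import arm
import numpy as np, cv2
def ray(cam,uv,z):
    c=arm.get_calibration(cam); d=np.linalg.inv(c["mtx"])@np.array([*uv,1.]); o=-c["R"].T@c["t"]; d=c["R"].T@d
    return o+d*(z-o[2])/d[2]
def cloud(cam,mask,depth):
    c=arm.get_calibration(cam); v,u=np.nonzero(mask&(depth>0)); z=depth[v,u]
    P=np.linalg.inv(c["mtx"])@np.vstack([u,v,np.ones_like(u)])*z
    return (c["R"].T@(P-c["t"][:,None])).T
E
python3 - <<'E'
from h import *
p,d=arm.grab_frame("top")
for col in("red","yellow","green","blue"):
    for n in(f"tin_{col}_mid",f"tag_{col}"):
        r=arm.trace(n,"top")
        if not r: print(n,"none");continue
        r=r[0]; m=r["mask"].astype(bool); P=cloud("top",m,d); zt=np.percentile(P[:,2],90)
        if "tin" in n: Q=P[P[:,2]>zt-.006]; c=Q.mean(0)
        else: c=P.mean(0); v,u=np.nonzero(m); c2=ray("top",(u.mean(),v.mean()),.015); print("   ray",np.round(c2,4))
        if "tin" in n: (x,y),rad=cv2.minEnclosingCircle(Q[:,:2].astype(np.float32)); print("   circ",round(x,4),round(y,4),round(rad,4))
        print(n,round(r["score"],2),r["extent"],np.round(c,4),"ztop",round(zt,4))
r=arm.trace("sled_floor","top")
for q in r[:2]:
    m=q["mask"].astype(bool);P=cloud("top",m,d);print("sled",q["score"],q["extent"],np.percentile(P[:,2],[5,50,95]).round(4))
# rail by colour
h=cv2.cvtColor(p,cv2.COLOR_RGB2HSV); m=cv2.inRange(h,(20,150,100),(35,255,255))>0; m[:,:300]=0
P=cloud("top",m,d); print("railpts",len(P),np.percentile(P[:,2],[10,50,90]).round(4)); P=P[P[:,2]>.03]
(cx,cy),(w,hh),a=cv2.minAreaRect((P[:,:2]*1000).astype(np.float32)); print(cx,cy,w,hh,a)
l=cv2.fitLine(P[:,:2].astype(np.float32),cv2.DIST_L2,0,.01,.01).ravel(); print(l, P[:,1].min(),P[:,1].max())
# black bays
g=(h[:,:,2]<50); g[:,:315]=0; g[:170]=0;g[220:]=0;g[:,470:]=0
n,_,st,ce=cv2.connectedComponentsWithStats(g.astype(np.uint8))
for i in range(1,n):
    if st[i,4]>300: print("bay",st[i],ray("top",ce[i],.012).round(4))
E
```

```text
circ 0.599 0.2865 0.0241
tin_red_mid 0.87 [120.1, 163.8, 29.4, 26.4] [0.5977 0.287  0.0566] ztop 0.0584
   ray [0.5163 0.2989 0.015 ]
tag_red 0.56 [115.8, 218.2, 26.0, 14.2] [0.5163 0.2986 0.0157] ztop 0.018
   circ 0.5862 0.2222 0.0238
tin_yellow_mid 0.65 [157.8, 174.4, 27.5, 27.3] [0.5865 0.2223 0.0566] ztop 0.0586
   ray [0.5093 0.2292 0.015 ]
tag_yellow 0.66 [154.0, 222.6, 25.2, 12.5] [0.5092 0.229  0.0158] ztop 0.0177
   circ 0.5838 0.1559 0.0238
tin_green_mid 0.9 [191.4, 173.8, 31.8, 30.8] [0.5838 0.1559 0.0565] ztop 0.0584
   ray [0.516  0.2976 0.015 ]
tag_green 0.57 [119.2, 217.7, 22.1, 12.7] [0.516  0.2973 0.0158] ztop 0.018
   circ 0.5783 0.0835 0.0229
tin_blue_mid 0.98 [233.9, 175.5, 26.1, 27.9] [0.5783 0.083  0.0565] ztop 0.0584
   ray [0.4966 0.0939 0.015 ]
tag_blue 0.66 [228.2, 230.7, 25.0, 12.6] [0.4966 0.0939 0.0155] ztop 0.0177
sled 0.58 [314.6, 171.0, 160.7, 81.9] [0.0098 0.0129 0.0355]
railpts 757 [0.0211 0.036  0.0382]
484.7254638671875 -194.2584686279297 8.048514366149902 276.97723388671875 5.270603656768799
[ 0.09090928 -0.9958592   0.48479918 -0.1952608 ] -0.33240293040461605 -0.056441637698234265
bay [429 179  32  31 862] [ 0.579  -0.2892  0.012 ]
bay [393 181  35  32 948] [ 0.5729 -0.2236  0.012 ]
bay [356 185  35  31 949] [ 0.5667 -0.1554  0.012 ]
bay [321 187  34  32 917] [ 0.5606 -0.0883  0.012 ]
```

```bash
cat > g.py <<'E'
import sys; from h import *
from scipy.spatial.transform import Rotation as Rn
# usage: g.py x y z yawdeg ... -> units from current pose (several targets ok)
s=arm.get_state(); R=Rn.from_euler("xyz",s["ee_rot"]).as_matrix(); p=np.array(s["eef_pos"]); yaw=np.degrees(s["ee_rot"][2])
a=list(map(float,sys.argv[1:]))
print("pos",p.round(4),"yaw",round(yaw,2),"w",round(float(s["width"]),4),"t",round(float(s["t"]),2))
for i in range(0,len(a),4):
    d=R.T@(np.array(a[i:i+3])-p)/.025; t=-((a[i+3]-yaw+180)%360-180)/5
    print(np.round([*d,t],2).tolist())
E
python3 g.py .578 .083 .15 -95.5
```

```text
pos [0.2571 0.6241 0.2265] yaw -22.39 w 0.0878 t 0.6
[20.11, 15.12, 3.06, 14.62]
```

```bash
python3 -m crank '[[[1.5,1.1,0.2,1.5],[3.2,2.4,0.5,3],[5,3.8,0.7,4.5],[7,5.3,1,6],[9,6.8,1.4,7.5],[11,8.3,1.7,9],[13,9.8,2,10.5],[15,11.3,2.3,12],[17,12.8,2.6,13.5],[18.8,14.1,2.9,14.6],[20.1,15.1,3.05,14.62],[20.11,15.12,3.06,14.62]]]' 0; python3 g.py .578 .083 .023 -95.5
```

```text
t: 2.1
eef_pos: [0.5788, 0.0805, 0.1494]
ee_rot: [3.141, -0.001, -1.67]
force: [0.1, 0.5, 0.4]
width: 0.0878
gripper_force: 0.0
pos [0.5788 0.0805 0.1494] yaw -95.7 w 0.0878 t 2.1
[-0.1, 0.04, 5.06, -0.04]
```

```bash
python3 -m crank '[[[0,0,0.7,0],[0,0,1.6,0],[0,0,2.6,0],[0,0,3.6,0],[0,0,4.4,0],[0,0,4.9,0],[0,0,5.06,0],[0,0,5.06,0],[0,0,5.06,0]]]' 0; python3 g.py .578 .083 .023 -95.5
python3 - <<'E'
from h import *
a=[arm.grab_frame(n)[0][:,:,::-1] for n in("top","side")]
cv2.imwrite("pics/a1.png",cv2.resize(np.hstack([a[0][100:310,60:340],a[1][180:390,60:340]]),(800,300)))
E
```

```text
t: 3.22
eef_pos: [0.5785, 0.0833, 0.0244]
ee_rot: [-3.14, 0.001, -1.666]
force: [0.2, -0.3, -0.1]
width: 0.0877
gripper_force: 0.0
pos [0.5785 0.0833 0.0244] yaw -95.48 w 0.0877 t 3.23
[0.01, 0.02, 0.05, 0.0]
```

View pics/a1.png

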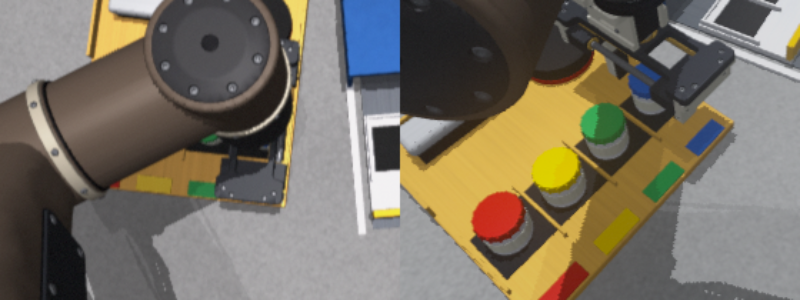

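The picture shows the fingers straddling the blue tin front to back, with the other tins clear. I'll close on it and lift.

```bash
python3 -m crank '[[[0,0,0,0],[0,0,0,0],[0,0,0,0],[0,0,0,0],[0,0,0,0],[0,0,0,0],[0,0,-0.4,0],[0,0,-1.2,0],[0,0,-2.1,0],[0,0,-2.8,0],[0,0,-3.2,0],[0,0,-3.2,0]]]' 1 25; python3 g.py .5603 -.0864 .105 -84.8
```

```text
t: 4.82
eef_pos: [0.5783, 0.0832, 0.1043]
ee_rot: [-3.14, 0.001, -1.667]
force: [-0.2, 0.2, -1.8]
width: 0.045
gripper_force: 25.0
pos [0.5783 0.0832 0.1043] yaw -95.49 w 0.045 t 4.83
[6.82, 0.07, -0.03, -2.14]
```

```bash
python3 -m crank '[[[0.5,0,0,-0.2],[1.3,0,0,-0.5],[2.4,0,0,-0.8],[3.5,0.03,0,-1.1],[4.6,0.05,0,-1.5],[5.6,0.06,0,-1.8],[6.4,0.07,0,-2],[6.75,0.07,0,-2.14],[6.82,0.07,0,-2.14],[6.82,0.07,0,-2.14]]]'; python3 g.py .5603 -.0864 .025 -84.8
```

```text
t: 6.08
eef_pos: [0.5599, -0.0862, 0.1034]
ee_rot: [3.141, 0.0, -1.48]
force: [-0.9, 0.2, -1.2]
width: 0.0449
gripper_force: 25.0
pos [ 0.5599 -0.0862  0.1034] yaw -84.79 w 0.0449 t 6.08
[0.01, -0.02, 3.13, 0.0]
```

```bash
python3 -m crank '[[[0,0,0.4,0],[0,0,1.1,0],[0,0,1.9,0],[0,0,2.5,0],[0,0,2.8,0],[0,0,3,0],[0,0,3.12,0],[0,0,3.12,0],[0,0,3.12,0]]]'
python3 - <<'E'
from h import *
a=[arm.grab_frame(n)[0][:,:,::-1] for n in("top","side")]
cv2.imwrite("pics/a2.png",cv2.resize(np.hstack([a[0][90:300,260:540],a[1][60:270,180:460]]),(800,300)))
E
```

```text
t: 7.2
eef_pos: [0.5602, -0.0865, 0.026]
ee_rot: [-3.141, 0.0, -1.48]
force: [-0.3, 0.2, -1.2]
width: 0.0454
gripper_force: 25.0
```

View pics/a2.png

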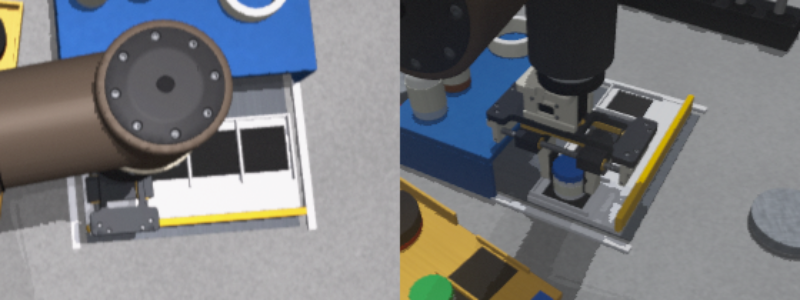

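The blue tin is over the centre of the leftmost bay (side crop 568,175) and the gripper clears the rail and shelf. I'll lower it the last millimetre, release and rise.

```bash
python3 -m crank '[[[0,0,0.05,0],[0,0,0.06,0]]]' && python3 -m crank '[[[0,0,0,0],[0,0,0,0],[0,0,0,0],[0,0,0,0],[0,0,-0.4,0],[0,0,-1.2,0],[0,0,-2.2,0],[0,0,-3.2,0],[0,0,-3.9,0],[0,0,-4.2,0],[0,0,-4.2,0]]]' 0; python3 g.py .5838 .1559 .13 -95.5
```

```text
t: 7.55
eef_pos: [0.5599, -0.0865, 0.024]
ee_rot: [3.142, 0.0, -1.48]
force: [0.0, 0.3, -0.5]
width: 0.045
gripper_force: 25.0
t: 8.93
eef_pos: [0.5601, -0.0864, 0.1296]
ee_rot: [-3.141, 0.0, -1.48]
force: [0.2, 0.3, -0.7]
width: 0.088
gripper_force: 0.0
pos [ 0.5601 -0.0864  0.1296] yaw -84.79 w 0.088 t 8.93
[-9.57, -1.82, -0.01, 2.14]
```

```bash
python3 -m crank '[[[-0.6,-0.1,0,0.2],[-1.8,-0.35,0,0.5],[-3.3,-0.63,0,0.8],[-4.9,-0.93,0,1.1],[-6.5,-1.23,0,1.5],[-7.9,-1.5,0,1.8],[-8.9,-1.7,0,2],[-9.4,-1.8,0,2.14],[-9.57,-1.82,0,2.14],[-9.57,-1.82,0,2.14],[-9.57,-1.82,0,2.14]]]'; python3 g.py .5838 .1559 .024 -95.5
python3 - <<'E'
from h import *
p,d=arm.grab_frame("top")
r=arm.trace("tin_blue_mid","top")
for q in r[:1]:
    P=cloud("top",q["mask"].astype(bool),d); z=np.percentile(P[:,2],90); Q=P[P[:,2]>z-.006]; print(q["score"],z,cv2.minEnclosingCircle(Q[:,:2].astype(np.float32)))
E
```

```text
t: 10.3
eef_pos: [0.5834, 0.1551, 0.129]
ee_rot: [3.141, -0.0, -1.667]
force: [0.1, 0.4, -0.9]
width: 0.0873
gripper_force: 0.0
pos [0.5834 0.1551 0.129 ] yaw -95.53 w 0.0873 t 10.3
[-0.03, -0.01, 4.2, -0.01]
0.91 0.05829967043632581 ((0.5599662065505981, -0.08455535024404526), 0.023199329152703285)
```

Blue is standing within 2 mm of its bay centre. Now green.

```bash
python3 -m crank '[[[0,0,0.6,0],[0,0,1.5,0],[0,0,2.5,0],[0,0,3.3,0],[0,0,3.8,0],[0,0,4.1,0],[0,0,4.2,0],[0,0,4.2,0],[0,0,4.2,0]]]' 0 && python3 -m crank '[[[0,0,0,0],[0,0,0,0],[0,0,0,0],[0,0,0,0],[0,0,0,0],[0,0,0,0],[0,0,-0.4,0],[0,0,-1.2,0],[0,0,-2.1,0],[0,0,-2.8,0],[0,0,-3.2,0],[0,0,-3.2,0]]]' 1 25; python3 g.py .5665 -.1541 .105 -84.8
```

```text
t: 11.52
eef_pos: [0.5839, 0.1561, 0.0247]
ee_rot: [-3.141, 0.001, -1.667]
force: [0.6, 0.2, -0.7]
width: 0.087
gripper_force: 0.0
t: 13.02
eef_pos: [0.5838, 0.1561, 0.1047]
ee_rot: [-3.141, 0.001, -1.667]
force: [1.2, -0.6, -1.9]
width: 0.0453
gripper_force: 25.0
pos [0.5838 0.1561 0.1047] yaw -95.49 w 0.0453 t 13.03
[12.42, -0.5, -0.02, -2.14]
```

```bash
python3 -m crank '[[[0.5,0,0,-0.1],[1.4,-0.05,0,-0.3],[2.7,-0.1,0,-0.5],[4.2,-0.15,0,-0.8],[5.7,-0.2,0,-1],[7.2,-0.3,0,-1.3],[8.7,-0.35,0,-1.6],[10.1,-0.4,0,-1.8],[11.3,-0.45,0,-2],[12.1,-0.5,0,-2.14],[12.42,-0.5,0,-2.14],[12.42,-0.5,0,-2.14]]]'; python3 g.py .5665 -.1541 .026 -84.8
```

```text
t: 14.52
eef_pos: [0.5656, -0.1548, 0.1035]
ee_rot: [3.14, 0.0, -1.481]
force: [-0.6, 0.7, -2.8]
width: 0.045
gripper_force: 25.0
pos [ 0.5656 -0.1548  0.1035] yaw -84.86 w 0.045 t 14.53
[-0.03, -0.04, 3.1, -0.01]
```

```bash
python3 -m crank '[[[0,0,0.4,0],[0,0,1.1,0],[0,0,1.9,0],[0,0,2.5,0],[0,0,2.8,0],[0,0,3,0],[0,0,3.12,0],[0,0,3.17,0],[0,0,3.17,0],[0,0,3.17,0]]]' && python3 -m crank '[[[0,0,0,0],[0,0,0,0],[0,0,0,0],[0,0,0,0],[0,0,-0.4,0],[0,0,-1.2,0],[0,0,-2.2,0],[0,0,-3.2,0],[0,0,-3.9,0],[0,0,-4.2,0],[0,0,-4.2,0]]]' 0; python3 g.py .5862 .2222 .13 -95.5
```

```text
t: 15.78
eef_pos: [0.5665, -0.1544, 0.0251]
ee_rot: [-3.141, -0.0, -1.48]
force: [0.1, 0.2, -1.3]
width: 0.0451
gripper_force: 25.0
t: 17.15
eef_pos: [0.5665, -0.1543, 0.1303]
ee_rot: [-3.14, 0.0, -1.48]
force: [0.2, 0.4, 0.1]
width: 0.0878
gripper_force: 0.0
pos [ 0.5665 -0.1543  0.1303] yaw -84.79 w 0.0878 t 17.15
[-14.93, -2.15, 0.02, 2.14]
```

```bash
python3 -m crank '[[[-0.7,-0.1,0,0.2],[-2,-0.3,0,0.4],[-3.8,-0.55,0,0.6],[-5.7,-0.8,0,0.9],[-7.6,-1.1,0,1.2],[-9.5,-1.4,0,1.4],[-11.3,-1.65,0,1.7],[-12.9,-1.85,0,1.9],[-14.1,-2.05,0,2.1],[-14.8,-2.15,0,2.14],[-14.93,-2.15,0,2.14],[-14.93,-2.15,0,2.14]]]'; python3 g.py .5862 .2222 .024 -95.5
python3 - <<'E'
from h import *
p,d=arm.grab_frame("top")
for n in("tin_yellow_mid","tin_green_mid"):
  for q in arm.trace(n,"top")[:1]:
    P=cloud("top",q["mask"].astype(bool),d); z=np.percentile(P[:,2],90); Q=P[P[:,2]>z-.006]; print(n,q["score"],z,cv2.minEnclosingCircle(Q[:,:2].astype(np.float32)))
E
```

```text
t: 18.65
eef_pos: [0.5856, 0.2215, 0.1294]
ee_rot: [3.141, -0.001, -1.667]
force: [0.3, -0.8, -0.5]
width: 0.0879
gripper_force: 0.0
pos [0.5856 0.2215 0.1294] yaw -95.5 w 0.0879 t 18.65
[-0.03, -0.02, 4.22, 0.0]
tin_yellow_mid 0.85 0.05841295960985114 ((0.5866674184799194, 0.22301216423511505), 0.02375761605799198)
tin_green_mid 0.8 0.05836361251668847 ((0.5667930841445923, -0.15343248844146729), 0.02404910884797573)
```

```bash
python3 -m crank '[[[0,0,0.6,0],[0,0,1.5,0],[0,0,2.5,0],[0,0,3.3,0],[0,0,3.8,0],[0,0,4.1,0],[0,0,4.2,0],[0,0,4.2,0],[0,0,4.2,0]]]' 0 && python3 -m crank '[[[0,0,0,0],[0,0,0,0],[0,0,0,0],[0,0,0,0],[0,0,0,0],[0,0,0,0],[0,0,-0.4,0],[0,0,-1.2,0],[0,0,-2.1,0],[0,0,-2.8,0],[0,0,-3.2,0],[0,0,-3.2,0]]]' 1 25; python3 g.py .5727 -.2219 .105 -84.8
```

```text
t: 19.92
eef_pos: [0.5862, 0.2225, 0.0255]
ee_rot: [-3.141, 0.001, -1.667]
force: [0.3, -0.1, 1.1]
width: 0.0879
gripper_force: 0.0
t: 21.42
eef_pos: [0.5861, 0.2224, 0.1055]
ee_rot: [-3.141, 0.001, -1.667]
force: [-0.6, -0.5, -0.9]
width: 0.045
gripper_force: 25.0
pos [0.5861 0.2224 0.1055] yaw -95.49 w 0.045 t 21.43
[17.74, -1.17, 0.01, -2.14]
```

```bash
python3 -m crank '[[[0.6,0,0,-0.1],[1.7,-0.1,0,-0.3],[3.3,-0.2,0,-0.5],[5.3,-0.3,0,-0.7],[7.3,-0.45,0,-0.9],[9.3,-0.6,0,-1.2],[11.3,-0.75,0,-1.5],[13.3,-0.9,0,-1.7],[15.1,-1,0,-1.9],[16.6,-1.1,0,-2.1],[17.5,-1.17,0,-2.14],[17.74,-1.17,0,-2.14]]]' && python3 -m crank '[[[0,0,0,0],[0,0,0,0]]]'; python3 g.py .5727 -.2219 .026 -84.8
```

```text
t: 22.92
eef_pos: [0.5712, -0.2238, 0.1037]
ee_rot: [3.14, 0.0, -1.482]
force: [0.5, 0.2, -0.7]
width: 0.0451
gripper_force: 25.0
t: 23.18
eef_pos: [0.5724, -0.2214, 0.1046]
ee_rot: [3.141, 0.0, -1.479]
force: [0.4, 0.4, -1.3]
width: 0.0454
gripper_force: 25.0
pos [ 0.5724 -0.2214  0.1046] yaw -84.75 w 0.0454 t 23.18
[0.02, -0.01, 3.14, 0.01]
```

```bash
python3 -m crank '[[[0,0,0.4,0],[0,0,1.1,0],[0,0,1.9,0],[0,0,2.5,0],[0,0,2.8,0],[0,0,3,0],[0,0,3.12,0],[0,0,3.17,0],[0,0,3.17,0],[0,0,3.17,0]]]' && python3 -m crank '[[[0,0,0,0],[0,0,0,0],[0,0,0,0],[0,0,0,0],[0,0,-0.4,0],[0,0,-1.2,0],[0,0,-2.2,0],[0,0,-3.2,0],[0,0,-3.9,0],[0,0,-4.2,0],[0,0,-4.2,0]]]' 0; python3 g.py .599 .2865 .13 -95.5
```

```text
t: 24.42
eef_pos: [0.5728, -0.2221, 0.0259]
ee_rot: [-3.141, -0.0, -1.48]
force: [0.3, -0.1, -1.7]
width: 0.0454
gripper_force: 25.0
t: 25.8
eef_pos: [0.5726, -0.222, 0.1307]
ee_rot: [-3.141, 0.0, -1.48]
force: [0.1, 0.2, -0.1]
width: 0.0876
gripper_force: 0.0
pos [ 0.5726 -0.222   0.1307] yaw -84.8 w 0.0876 t 25.8
[-20.16, -2.9, 0.03, 2.14]
```

```bash
python3 -m crank '[[[-0.8,-0.1,0,0.1],[-2.4,-0.3,0,0.3],[-4.5,-0.6,0,0.5],[-6.7,-0.9,0,0.7],[-8.9,-1.2,0,0.9],[-11.1,-1.6,0,1.2],[-13.3,-1.9,0,1.4],[-15.5,-2.2,0,1.7],[-17.5,-2.5,0,1.9],[-19.1,-2.75,0,2.1],[-20,-2.9,0,2.14],[-20.16,-2.9,0,2.14]]]' && python3 -m crank '[[[0,0,0,0],[0,0,0,0]]]'; python3 g.py .599 .2865 .024 -95.5
python3 - <<'E'
from h import *
p,d=arm.grab_frame("top")
for n in("tin_yellow_mid","tin_red_mid"):
  for q in arm.trace(n,"top")[:1]:
    P=cloud("top",q["mask"].astype(bool),d); z=np.percentile(P[:,2],90); Q=P[P[:,2]>z-.006]; print(n,q["score"],z,cv2.minEnclosingCircle(Q[:,:2].astype(np.float32)))
cv2.imwrite("pics/a3.png",p[:,:,::-1])
E
```

```text
t: 27.3
eef_pos: [0.5986, 0.2873, 0.1293]
ee_rot: [3.14, -0.001, -1.665]
force: [-0.3, -0.7, -0.3]
width: 0.0877
gripper_force: 0.0
t: 27.55
eef_pos: [0.599, 0.2853, 0.1306]
ee_rot: [3.141, -0.0, -1.668]
force: [0.4, -0.5, -0.7]
width: 0.0877
gripper_force: 0.0
pos [0.599  0.2853 0.1306] yaw -95.55 w 0.0877 t 27.55
[-0.05, 0.0, 4.26, -0.01]
tin_yellow_mid 0.59 0.05809513539849044 ((0.5726723670959473, -0.22004710137844086), 0.02362561784684658)
tin_red_mid 0.84 0.05852181461934321 ((0.5974371433258057, 0.2871871590614319), 0.023461101576685905)
```

View pics/a3.png

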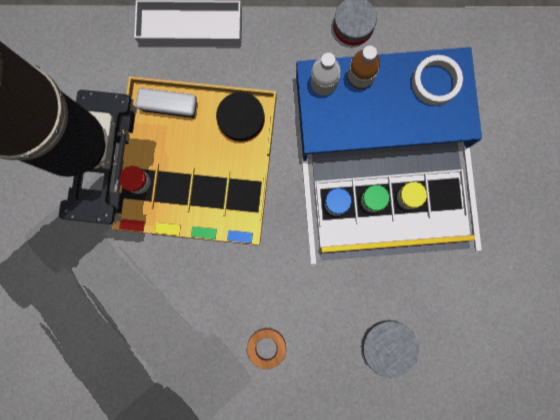

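Blue (338,201), green (376,197) and yellow (413,195) are standing in the first three bays, and the rightmost bay at (445,193) is free. Red (133,179) is the last one.

```bash
python3 -m crank '[[[-0.05,0,0.6,0],[-0.05,0,1.5,0],[-0.05,0,2.5,0],[-0.05,0,3.3,0],[-0.05,0,3.8,0],[-0.05,0,4.1,0],[-0.05,0,4.22,0],[-0.05,0,4.22,0],[-0.05,0,4.22,0]]]' 0 && python3 -m crank '[[[0,0,0,0],[0,0,0,0],[0,0,0,0],[0,0,0,0],[0,0,0,0],[0,0,0,0],[0,0,-0.4,0],[0,0,-1.2,0],[0,0,-2.1,0],[0,0,-2.8,0],[0,0,-3.2,0],[0,0,-3.2,0]]]' 1 25; python3 g.py .5789 -.2896 .105 -84.8
```

```text
t: 28.82
eef_pos: [0.5995, 0.288, 0.0258]
ee_rot: [-3.141, 0.001, -1.667]
force: [0.4, -0.4, 0.3]
width: 0.0875
gripper_force: 0.0
t: 30.32
eef_pos: [0.5994, 0.2879, 0.1058]
ee_rot: [-3.141, 0.001, -1.667]
force: [0.5, -0.4, -2.5]
width: 0.0451
gripper_force: 25.0
pos [0.5994 0.2879 0.1058] yaw -95.49 w 0.0451 t 30.32
[23.07, -1.4, 0.01, -2.14]
```

```bash
python3 -m crank '[[[0.6,0,0,-0.1],[1.7,-0.1,0,-0.2],[3.3,-0.2,0,-0.4],[5.3,-0.3,0,-0.5],[7.3,-0.45,0,-0.7],[9.3,-0.55,0,-0.9],[11.3,-0.7,0,-1.1],[13.3,-0.8,0,-1.3],[15.3,-0.95,0,-1.5],[17.3,-1.05,0,-1.7],[19,-1.15,0,-1.8],[20.4,-1.24,0,-1.9]]]' && python3 g.py .5789 -.2896 .105 -84.8
```

```text
t: 31.82
eef_pos: [0.5796, -0.2251, 0.104]
ee_rot: [3.14, 0.0, -1.502]
force: [0.9, 0.2, -2.0]
width: 0.0449
gripper_force: 25.0
pos [ 0.5796 -0.2251  0.104 ] yaw -86.03 w 0.0449 t 31.82
[2.57, 0.21, -0.04, -0.25]
```

```bash
python3 -m crank '[[[1,0.1,0,-0.1],[1.9,0.15,0,-0.2],[2.4,0.21,0,-0.25],[2.57,0.21,0,-0.25],[2.57,0.21,0,-0.25],[2.57,0.21,0,-0.25]]]' && python3 g.py .5789 -.2896 .026 -84.8
```

```text
t: 32.58
eef_pos: [0.5805, -0.2867, 0.1051]
ee_rot: [3.142, 0.0, -1.478]
force: [-0.2, 0.2, -0.9]
width: 0.0454
gripper_force: 25.0
pos [ 0.5805 -0.2867  0.1051] yaw -84.7 w 0.0454 t 32.58
[0.11, 0.07, 3.16, 0.02]
```

```bash
python3 -m crank '[[[0.1,0.06,0.4,0],[0.1,0.06,1.1,0],[0.1,0.06,1.9,0],[0.1,0.06,2.5,0],[0.1,0.06,2.8,0],[0.1,0.06,3,0],[0.1,0.06,3.12,0],[0.1,0.06,3.17,0],[0.1,0.06,3.17,0],[0.1,0.06,3.17,0]]]' && python3 -m crank '[[[0,0,0,0],[0,0,0,0],[0,0,0,0],[0,0,0,0],[0,0,-0.4,0],[0,0,-1.2,0],[0,0,-2.2,0],[0,0,-3.2,0],[0,0,-3.9,0],[0,0,-4.2,0],[0,0,-4.2,0]]]' 0; python3 g.py .435 -.200 .13 -174.8
```

```text
t: 33.83
eef_pos: [0.5794, -0.2901, 0.0262]
ee_rot: [-3.141, -0.0, -1.479]
force: [0.5, -1.0, -1.1]
width: 0.0451
gripper_force: 25.0
t: 35.2
eef_pos: [0.5792, -0.29, 0.131]
ee_rot: [-3.141, 0.0, -1.479]
force: [0.1, -0.8, 0.2]
width: 0.0874
gripper_force: 0.0
pos [ 0.5792 -0.29    0.131 ] yaw -84.75 w 0.0874 t 35.2
[-4.11, 5.41, 0.04, 18.01]
```

```bash
python3 -m crank '[[[-0.2,0.3,0,1],[-0.6,0.8,0,2.7],[-1,1.4,0,4.5],[-1.5,2,0,6.3],[-2,2.6,0,8.1],[-2.4,3.2,0,9.9],[-2.8,3.8,0,11.7],[-3.2,4.3,0,13.5],[-3.6,4.8,0,15.3],[-3.9,5.2,0,16.9],[-4.11,5.41,0,17.8],[-4.11,5.41,0,18.01]]]' 0.3 && python3 -m crank '[[[0,0,0,0],[0,0,0,0]]]'; python3 g.py .435 -.199 .019 -174.8
python3 - <<'E'
from h import *
p,d=arm.grab_frame("top")
q=arm.grab_frame("side")[0]
cv2.imwrite("pics/a4.png",cv2.resize(np.hstack([p[90:300,260:540,::-1],q[60:270,180:460,::-1]]),(800,300)))
E
```

```text
t: 36.7
eef_pos: [0.4343, -0.1998, 0.1301]
ee_rot: [3.141, -0.001, -3.051]
force: [-0.8, -0.3, -0.3]
width: 0.0615
gripper_force: 0.0
t: 36.95
eef_pos: [0.4353, -0.2002, 0.1306]
ee_rot: [3.142, -0.0, -3.05]
force: [0.3, 0.5, 0.1]
width: 0.0613
gripper_force: 0.0
pos [ 0.4353 -0.2002  0.1306] yaw -174.74 w 0.0613 t 36.95
[0.0, 0.05, 4.46, 0.01]
```

View pics/a4.png

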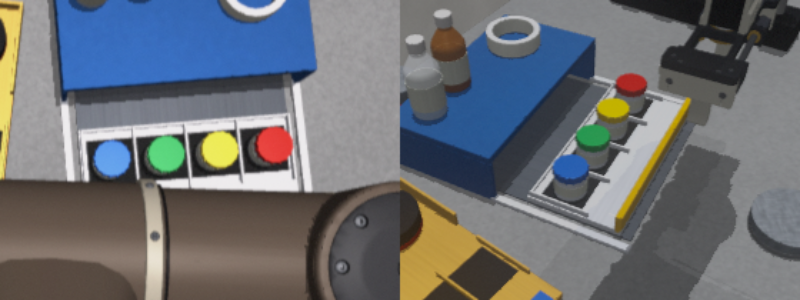

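All four tins stand upright, one per bay, in the order blue, green, yellow, red. The gripper is in front of the rail, so I'll descend.

```bash
python3 -m crank '[[[0,0,0.6,0],[0,0,1.5,0],[0,0,2.5,0],[0,0,3.3,0],[0,0,3.9,0],[0,0,4.3,0],[0,0,4.46,0],[0,0,4.46,0],[0,0,4.46,0]]]' && python3 -m crank '[[[-0.2,0,0,0],[-0.5,0,0,0],[-0.8,0,0,0],[-1.05,0,0,0],[-1.3,0,0,0],[-1.5,0,0,0],[-1.7,0,0,0],[-1.9,0,0,0]]]'; python3 g.py
```

```text
t: 38.17
eef_pos: [0.4355, -0.2001, 0.0198]
ee_rot: [-3.141, 0.001, -3.051]
force: [0.4, -0.1, 0.3]
width: 0.0615
gripper_force: 0.0
t: 39.17
eef_pos: [0.482, -0.1957, 0.0191]
ee_rot: [3.141, -0.001, -3.051]
force: [-3.1, -0.3, 0.1]
width: 0.0616
gripper_force: 1.4
pos [ 0.482  -0.1957  0.0191] yaw -174.8 w 0.0616 t 39.17
```

```bash
python3 -m crank '[[[-0.2,0,0,0],[-0.45,0,0,0],[-0.75,0,0,0],[-1.1,0,0,0],[-1.45,0,0,0],[-1.8,0,0,0],[-2.15,0,0,0],[-2.5,0,0,0],[-2.85,0,0,0],[-3.15,0,0,0],[-3.4,0,0,0],[-3.6,0,0,0]]]'; python3 g.py
python3 - <<'E'
from h import *
q=arm.grab_frame("side")[0]
cv2.imwrite("pics/a5.png",cv2.resize(q[40:280,160:480,::-1],(640,480)))
E
```

```text
t: 40.67
eef_pos: [0.5725, -0.1876, 0.0194]
ee_rot: [-3.142, 0.0, -3.051]
force: [-2.8, 0.0, -2.1]
width: 0.0613
gripper_force: 1.4
pos [ 0.5725 -0.1876  0.0194] yaw -174.79 w 0.0613 t 40.67
```

View pics/a5.png

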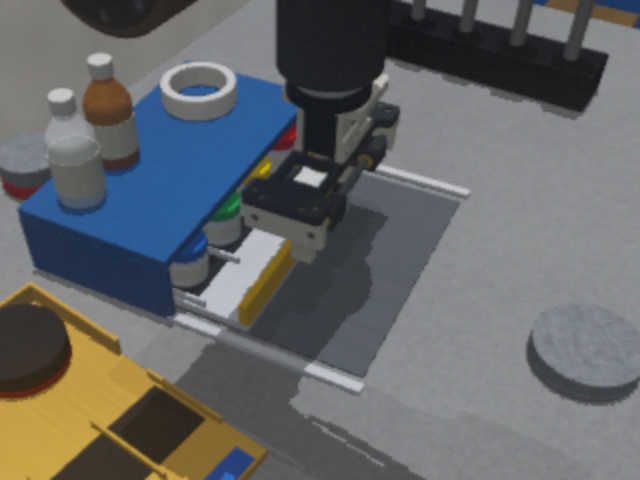

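The tray is sliding in cleanly with all four lids passing upright under the shelf edge. I'll continue in small steps until the stop shows in the force.

```bash
python3 -m crank '[[[-0.1,0,0,0],[-0.2,0,0,0],[-0.3,0,0,0],[-0.4,0,0,0],[-0.5,0,0,0],[-0.5,0,0,0]]]'; python3 -m crank '[[[-0.08,0,0,0],[-0.16,0,0,0],[-0.24,0,0,0],[-0.24,0,0,0]]]'
```

```text
t: 41.48
eef_pos: [0.5852, -0.1865, 0.0195]
ee_rot: [-3.141, 0.001, -3.051]
force: [-1.4, -0.2, 1.1]
width: 0.061
gripper_force: 0.4
t: 41.98
eef_pos: [0.5909, -0.1859, 0.0193]
ee_rot: [-3.141, 0.001, -3.051]
force: [-0.7, -0.1, 0.6]
width: 0.0612
gripper_force: 0.5
```

```bash
python3 -m crank '[[[-0.08,0,0,0],[-0.16,0,0,0],[-0.16,0,0,0]]]'; python3 -m crank '[[[-0.08,0,0,0],[-0.16,0,0,0],[-0.16,0,0,0]]]'
python3 - <<'E'
from h import *
p,d=arm.grab_frame("top")
h=cv2.cvtColor(p,cv2.COLOR_RGB2HSV); m=cv2.inRange(h,(20,150,60),(35,255,255))>0; m[:,:290]=0
P=cloud("top",m,d);P=P[P[:,2]>.03];print(len(P),P.mean(0) if len(P) else 0)
m=cv2.inRange(h,(105,150,40),(125,255,255))>0;m[:,:290]=0
P=cloud("top",m,d);P=P[abs(P[:,2]-.078)<.006]
for y in(-.1,-.15,-.25,-.3):
    Q=P[abs(P[:,1]-y)<.005]; print(y,Q[:,0].min() if len(Q) else None)
E
```

```text
t: 42.35
eef_pos: [0.5947, -0.1855, 0.0193]
ee_rot: [-3.142, 0.0, -3.051]
force: [-1.5, 0.3, 1.0]
width: 0.0614
gripper_force: 0.7
t: 42.72
eef_pos: [0.5987, -0.1851, 0.0193]
ee_rot: [-3.142, 0.0, -3.051]
force: [-0.6, -1.3, -0.0]
width: 0.0612
gripper_force: 0.7
88 [ 0.60564592 -0.11504685  0.04790534]
-0.1 0.7583179261486486
-0.15 0.7585423154153456
-0.25 0.7621601707422069
-0.3 0.7959122798047256
```

Run:
```python
from h import *
d=np.load("top0.npy"); p=cv2.imread("pics/top0.png")[:,:,::-1]
P=cloud("top",np.ones(d.shape,bool),d);P=P[abs(P[:,2]-.078)<.005]
for y in(-.1,-.15,-.2,-.25,-.3):
    Q=P[(abs(P[:,1]-y)<.004)&(P[:,0]>.55)]; print(y,Q[:,0].min(), "row x",.5696-.0915*(y+.188))
p,d=arm.grab_frame("top"); q=arm.grab_frame("side")[0]
cv2.imwrite("pics/a6.png",np.hstack([cv2.resize(p[90:290,280:500,::-1],(440,400)),cv2.resize(q[40:260,200:420,::-1],(360,360))[:,:].copy() if 0 else cv2.resize(q[60:260,200:380,::-1],(360,400))]))
```

```text
-0.1 0.6485108959260513 row x 0.561548
-0.15 0.6528432413180041 row x 0.566123
-0.2 0.6574649259833859 row x 0.570698
-0.25 0.6616338738737646 row x 0.575273
-0.3 0.6665663281927328 row x 0.579848
```

View pics/a6.png

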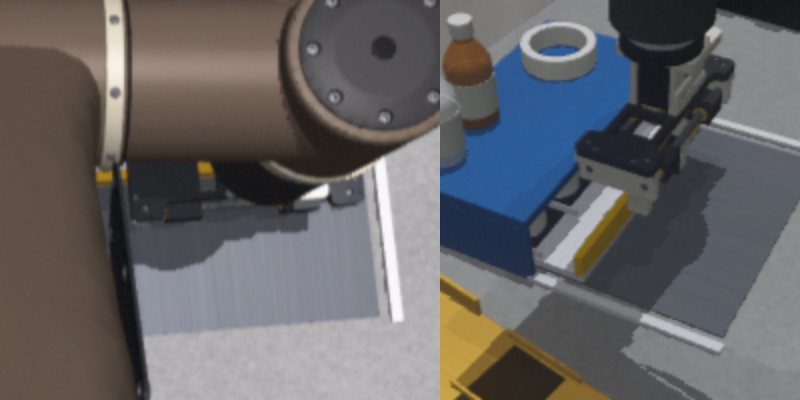

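The tray is almost in, with the tins under the shelf. The geometry puts it a few mm short of the stop and the gripper about 18 mm clear of the shelf edge.

```bash
for i in 1; do python3 -m crank '[[[-0.06,0,0,0],[-0.12,0,0,0],[-0.12,0,0,0]]]'; done; python3 -m crank '[[[-0.06,0,0,0],[-0.12,0,0,0],[-0.12,0,0,0]]]'
```

```text
t: 43.25
eef_pos: [0.5996, -0.1851, 0.0192]
ee_rot: [3.141, -0.003, -3.051]
force: [-7.8, -0.2, 6.4]
width: 0.0612
gripper_force: 3.7
t: 43.62
eef_pos: [0.5996, -0.1851, 0.0192]
ee_rot: [3.141, -0.008, -3.051]
force: [-15.7, -0.3, 13.6]
width: 0.0614
gripper_force: 7.9
```

It has hit a firm stop: the force rises while the position stays still. I'll back off, lift away and verify.

```bash
python3 -m crank '[[[0.2,0,0,0],[0.5,0,0,0],[1,0,0,0],[1.6,0,0,0],[2.2,0,0,0],[2.6,0,-0.5,0],[3,0,-1.5,0],[3.2,0,-3,0],[3.2,0,-4.5,0],[3.2,0,-6,0],[3.2,0,-7,0],[3.2,0,-7,0]]]' && python3 g.py .40 .30 .30 -174.8
```

```text
t: 45.12
eef_pos: [0.5258, -0.1922, 0.1977]
ee_rot: [-3.14, 0.006, -3.05]
force: [-0.0, 0.9, -0.1]
width: 0.0615
gripper_force: 0.0
pos [ 0.5258 -0.1922  0.1977] yaw -174.77 w 0.0615 t 45.12
[3.19, 20.06, -4.13, 0.01]
```

```bash
python3 -m crank '[[[0.3,1,-0.3,0],[0.7,3,-0.9,0],[1.1,5.2,-1.5,0],[1.5,7.4,-2,0],[1.9,9.6,-2.5,0],[2.2,11.8,-3,0],[2.5,14,-3.4,0],[2.8,16.2,-3.8,0],[3,18.2,-4.1,0],[3.19,19.6,-4.13,0],[3.19,20,-4.13,0],[3.19,20,-4.13,0]]]'
python3 - <<'E'
from h import *
p,d=arm.grab_frame("top"); q=arm.grab_frame("side")[0]
h=cv2.cvtColor(p,cv2.COLOR_RGB2HSV); m=cv2.inRange(h,(20,150,60),(35,255,255))>0; m[:,:300]=0
P=cloud("top",m,d);P=P[P[:,2]>.03]; print(len(P),cv2.fitLine(P[:,:2].astype(np.float32),cv2.DIST_L2,0,.01,.01).ravel(),P[:,1].min(),P[:,1].max(),P[:,2].mean())
cv2.imwrite("pics/a7.png",np.hstack([cv2.resize(p[90:290,280:500,::-1],(440,400)),cv2.resize(q[60:260,200:380,::-1],(360,400))]))
E
```

```text
t: 46.62
eef_pos: [0.3996, 0.2986, 0.2971]
ee_rot: [-3.141, -0.001, -3.05]
force: [-0.9, -0.3, 0.5]
width: 0.0611
gripper_force: 0.0
695 [ 0.09073512 -0.99587506  0.61444527 -0.18280296] -0.32148759286891077 -0.04463871335392257 0.03594708946390988
```

View pics/a7.png

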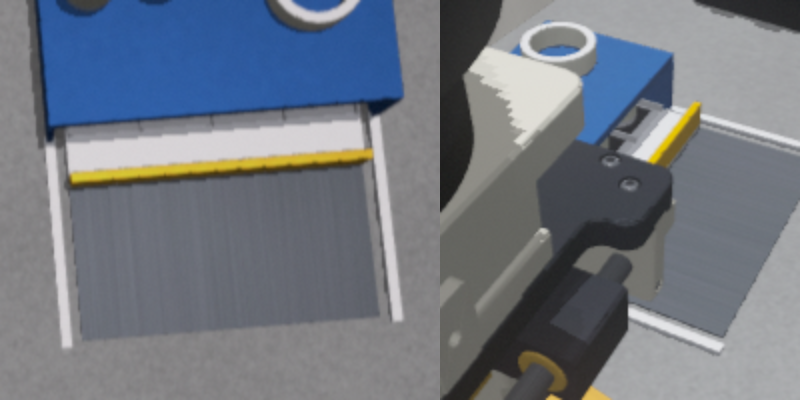

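The rail moved 130 mm to within about 1 mm of the computed home position, and the force showed a hard stop. The arm blocks the side view, so I'll move it aside for a last look at the tins.

```bash
python3 -m crank '[[[0.3,0.8,0,0],[0.8,2.2,0,0],[1.4,4,0,0],[2,6,0,0],[2.6,8,0,0],[3.2,10,0,0],[3.8,11.6,0,0],[4,12.4,0,0],[4,12.4,0,0]]]'
python3 - <<'E'
from h import *
q=arm.grab_frame("side")[0]
cv2.imwrite("pics/a8.png",cv2.resize(q[60:260,160:400,::-1],(720,600)))
for c in("red","yellow","green","blue"): print(c,[(round(r["score"],2),r["extent"]) for r in arm.recognise(f"tin_{c}_mid","side")[:1]])
E
```

```text
t: 47.85
eef_pos: [0.2724, 0.5985, 0.2968]
ee_rot: [-3.14, -0.0, -3.051]
force: [-0.2, -1.1, 0.0]
width: 0.0612
gripper_force: 0.0
red [(0.62, [289.2, 116.5, 3.8, 8.2])]
yellow []
green []
blue [(0.55, [245.4, 165.2, 7.7, 16.0])]
```

View pics/a8.png

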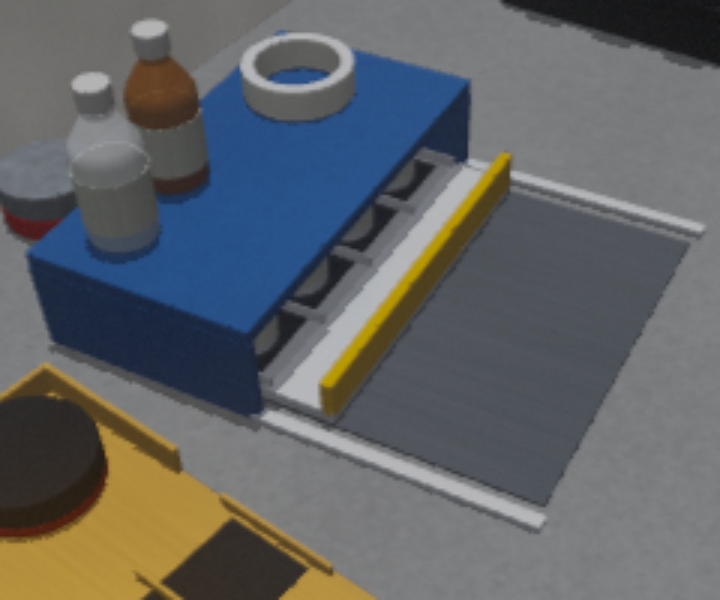

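The tray is home, and the bases of four upright tins show one per bay, at about (265,340), (315,280), (360,225) and (403,180). The bottles and ring are untouched, so I'm handing the job in.

```bash
python3 -c "
from station import arm; print(arm.job_done())"
```

```text
the job is handed in; nothing more can be done
None
```

I handed the job in at about 48 s: the four tins stand upright in the tray as blue, green, yellow, red from left to right, and the tray is against its stop under the shelf; the hand-in returned no verdict.

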